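# Line up the casting flasks at the stop and take their temperatures

## Task

Roll every casting flask lying on the bench, with the flat of the closed or part-open hand, along the bench until it rests against the stop rail at the back of the tray frame, lying along it; roll them, do not drag or lift them. When all are there, take the infrared thermometer off its rest and, going from the leftmost flask to the rightmost, aim it at the middle of each flask with its lens about 8 cm clear of the steel and hold it steady for three seconds. Put the thermometer back level on its rest, leave every flask at the rail and do not disturb the other things on the bench.

Things in the scene. Friction and masses are not known exactly. Their poses are not given: they have to be found in the camera images.
- stop_rail: Floorless aluminium tray frame fixed on the bench. Its back is the stop rail, 356 mm long, 50 mm high, 22 mm thick. Origin on the rail's front face (towards the robot), midway along, at bench level; x points away from the robot, square to the face, y along the rail to the left. A flask touching the face has its axis at x = -0.035. The flasks start 75 to 130 mm short of that, 85 mm apart along y, each in its own lane.
- lip (a point): Middle of the frame's low front lip, at bench level, 209 mm in front of the rail's face. The lip is 18 mm high and 8 mm thick and runs along the front (inner face at x = -0.205 of the rail's frame) and both ends (inner faces at y = -0.17 and 0.17), to keep the flasks from rolling out. Dividers of the same height, 6 mm thick, at y = -0.085, 0 and 0.085 part it into four lanes, one for each flask.
- flask_1: Casting flask 1 (the leftmost place of the row as the robot sees it): steel cylinder filled with set plaster, 70 mm diameter, 50 mm long, 0.4 kg, lying on its side on the bench; plaster ends, one with a dark sprue hole. Polished, rolls when pushed and soon comes to rest when let go; its sliding friction is about 0.4. Origin on its axis, midway along (35 mm above the bench); y along its axis, z upright at the start and turns as it rolls. Absent in some starts.
- flask_2: Casting flask 2 (the second place from the left of the row as the robot sees it): steel cylinder filled with set plaster, 70 mm diameter, 50 mm long, 0.4 kg, lying on its side on the bench; plaster ends, one with a dark sprue hole. Polished, rolls when pushed and soon comes to rest when let go; its sliding friction is about 0.4. Origin on its axis, midway along (35 mm above the bench); y along its axis, z upright at the start and turns as it rolls. Absent in some starts.
- flask_3: Casting flask 3 (the third place of the row as the robot sees it): steel cylinder filled with set plaster, 70 mm diameter, 50 mm long, 0.4 kg, lying on its side on the bench; plaster ends, one with a dark sprue hole. Polished, rolls when pushed and soon comes to rest when let go; its sliding friction is about 0.4. Origin on its axis, midway along (35 mm above the bench); y along its axis, z upright at the start and turns as it rolls. Absent in some starts.
- flask_4: Casting flask 4 (the rightmost place of the row as the robot sees it): steel cylinder filled with set plaster, 70 mm diameter, 50 mm long, 0.4 kg, lying on its side on the bench; plaster ends, one with a dark sprue hole. Polished, rolls when pushed and soon comes to rest when let go; its sliding friction is about 0.4. Origin on its axis, midway along (35 mm above the bench); y along its axis, z upright at the start and turns as it rolls. Absent in some starts.
- thermometer: Infrared thermometer, loose, 0.14 kg: grey straight handle 136 mm long (x), 30 mm wide (y), 28 mm high (z), with a small display on top, and a short black head (28 mm diameter) at its +x end, bent 45 degrees down. Origin at the centre of the handle's underside; x along the handle towards the head, z up. Gripped from above across the 30 mm width at its middle it balances. It lies on the rest at the start, head to the rest's +x end, underside at about 34 mm above the bench.
- lens (a point): The lens at the end of the thermometer's head, at (0.084, 0, -0.004) in the thermometer's frame; it looks along (0.707, 0, -0.707) of that frame.
- spot (a point): The reading point of the thermometer: 120 mm straight in front of the lens, at (0.169, 0, -0.089) in the thermometer's frame; for a reading it should lie at the middle of the flask (its origin).
- rest: Black stand fixed on the bench for the thermometer: base 120 x 62 x 10 mm, on it two saddles 12 mm thick at x = -0.045 and +0.045, 52 mm wide, with 10 mm high cheeks either side 40 mm apart inside. Origin at the centre of the base's underside at bench level, x along the length.
- rest_seat (a point): Centre of the rest at the height of the saddles (34 mm above the bench): the thermometer's origin lies here when it is home. A lamp shade hangs 0.54 m above the bench behind it, and the lamp's jointed arm stands some 0.3 m farther from the robot: keep the robot's arm drawn in when crossing the bench.
- jar: Small brown jar with black lid, 40 mm across, 60 mm high, behind the rail; not part of the job. Origin at the centre of its underside.
- tin: Flat round tin, 64 mm across, 20 mm high, right of the flasks; not part of the job. Origin at the centre of its underside.
- case: Cream moulded case, 36 x 104 x 24 mm, behind the rail; not part of the job. Origin at the centre of its underside.
Not all that is in view belongs to the job. What is shaped like the flask_3 but pink or yellow is not meant.

How it is judged:
By the outcome, as a careful person would: the job done as asked, in the order asked, and still so for the second after the job is handed in, with the robot touching nothing.
Of flask_1, flask_2, flask_3, flask_4 only 3 to 4 are there at a start; the rules pass over those that are not, and their reading is None.
At some moment in a run one of flask_1, flask_2, flask_3, flask_4 may be knocked a few centimetres aside while the robot is not near it.
It also fails if it takes over 210 s, if anything falls off the work surface, if the arm or the gripper's body presses on something with over 40 N, if the wrist force passes 120 N, or if a joint passes its speed limit or range.

## Robot

A 6-joint arm with a two-finger parallel gripper is mounted at the origin on a cart in front of the work surface, level with it; the furniture and walls round the work are solid. World frame = base frame: x ahead of the robot, y to its left, z up, the work surface at z = 0. Lengths are in m, angles in rad, forces in N, time in s.
With the tool pointing down it reaches from about 0.425 to 0.95 m from the base axis. Payload 3.5 kg.
Tool frame: the origin (TCP) lies at the very end of the fingers, on their centre line; the grasp point (between the pads) lies 19 mm behind it (ctrl.grip_point_offset is the distance from the TCP to the grasp point, in m); z points along the fingers, y is the line along which they close (so a half turn about z gives the same grasp; the last joint's range is limited). The gripper opens to 85 mm and grips with 20 to 120 N. Pads are 22 mm wide; open, the fingers measure 114 mm over their backs; the gripper's body (76 mm by 85 mm) begins 54 mm behind the grasp point. The pads swing forward as they close: fully open they stand 13 mm farther back than shut.
Start: joints at [1.19, 0.286, 1.577, -0, 1.279, -0.15], TCP at [0.154, 0.657, 0.231] pointing down, gripper open.
Joint ranges: [-2.77, 2.77], [-0.9, 2.22], [0.21, 2.48], [-1.53, 4.67], [0.24, 2.81], [-2.84, 2.84]. Speed limits (rad/s): [2.79, 2.79, 3.14, 3.14, 3.14, 3.14].

## Interface

Orientations are given as a unit quaternion [x, y, z, w].
In Python, from plant import ctrl gives the robot as it stands. The module is installed in compiled form; this text tells all that it offers.
- The arm moves only by the shell command python3 -m pendant 'ROWS' [OPENING] [FORCE]. ROWS is JSON, a list of rows, each an object of numbers: "dx", "dy", "dz": the shift along the tool's x, y, z in cm; "twist": the turn about the tool's z in degrees. A call has 1 to 10 rows; each row is the pose to reach, as a shift and turn from the pose commanded when the call began, along the tool's axes at that moment; what a row does not reach only later rows make up. A row lasts 1/8 s, in which the tool goes at most 62.5 mm and 10.7 degrees, less where a joint would pass 70% of its speed; a pose out of reach is approached as far as the arm can. A call with a gripper value outside its range is refused whole. OPENING is the opening in per cent of the stroke, from 0 (shut) to 100 (fully open), set as the call begins (- or left out, the last holds). The fingers move at their own pace and stop on an object; FORCE is the grip in N (left out, the last holds). Time passes only in rows, so rows that repeat a pose let the fingers close. It gives the time, the measured TCP pose, the force, the opening and the grip force at its end, in the units of the state.
- ctrl.get_state(): the state, without advancing time (a new reading comes with each control period).
- ctrl.read_camera(name): name is "scene" or "top"; returns a dict with "img" (480x640x3 uint8, red, green, blue), "depth" (480x640 float32, m along the optical axis (not along the pixel's ray), 0 where there is no reading), "camera_matrix" (3x3 intrinsics, pixels), "xyz" and "rotation" of the camera in the world. Camera axes: x right, y up, looking along -z (the intrinsics and any distortion apply to the point x, -y, -z); pixel columns grow to the right and rows downward; lengths in m; the calibration is good to about 2 mm. A picture is of the moment at which its call begins.
- ctrl.sign_off(): hands the job in; it is judged then, once.
The state is a dict: "time": time; "qpos": joint angles; "dq": joint speeds; "joint_efforts": joint torques, N m; "eef_pos": TCP position; "tcp_rot": TCP orientation; "contact_force": force on the tool from outside, world axes, zero at the start; "wrist_torque": the same for the moment, N m; "opening": opening from 0.0 (shut) to 1.0 (fully open); "finger_force": force on a finger pad.
Only numpy, scipy, OpenCV 4.12 (cv2) and the standard library are available. Lean on these libraries where they do the work, as an engineer would, in place of code of your own. Each camera call takes 0.05 s, during which the arm holds its last target. There are 200 camera calls.

## Working session

There is one attempt and no reset: what is moved stays moved. The work goes in short steps, Python scripts to look and compute and a shell command to move; the robot and the scene stay as the last step left them, time stands still between calls to the robot, and variables do not carry over. Pictures are saved under pics/ and viewed, at most 14 in all, crops included, and the job is handed in when it is done.

```bash
mkdir -p pics; ls; python3 - <<'E'
from plant import ctrl
import cv2
s=ctrl.get_state(); print({k:s[k] for k in('time','eef_pos','tcp_rot','opening')})
for n in('scene','top'):
    c=ctrl.read_camera(n); cv2.imwrite(f'pics/{n}0.png',c['img'][:,:,::-1]); print(n,c['camera_matrix'],c['xyz'],c['rotation'])
E
```

```text
pics
{'time': 0.0, 'eef_pos': array([0.15414976, 0.65648425, 0.22992322]), 'tcp_rot': array([ 1.15145877e-01,  9.93347878e-01, -1.15105078e-03, -3.07413460e-04]), 'opening': 0.999936505192324}
scene [[521.42540306   0.         320.30149538]
 [  0.         521.42540306 235.58710987]
 [  0.           0.           1.        ]] [-0.2981653  -0.88051303  0.92759338] [ 0.39628435 -0.16882709 -0.37027572  0.82301398]
top [[520.56736065   0.         316.37681405]
 [  0.         520.56736065 229.87491713]
 [  0.           0.           1.        ]] [ 0.434196   -0.113239    1.52580389] [-0.02409506  0.02504654  0.71208137 -0.70123621]
```

View pics/top0.png

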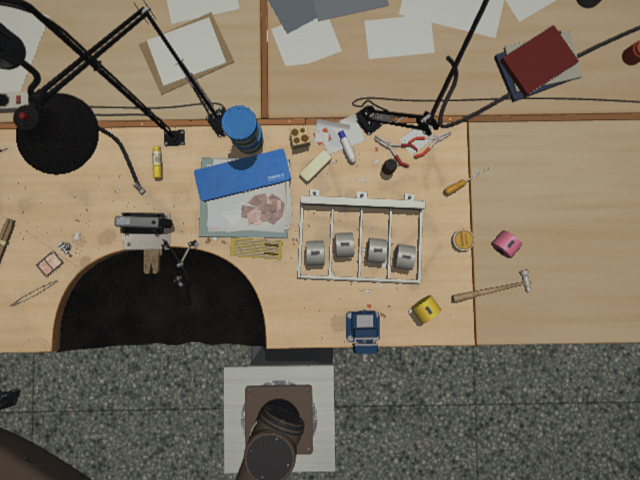

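View pics/scene0.png

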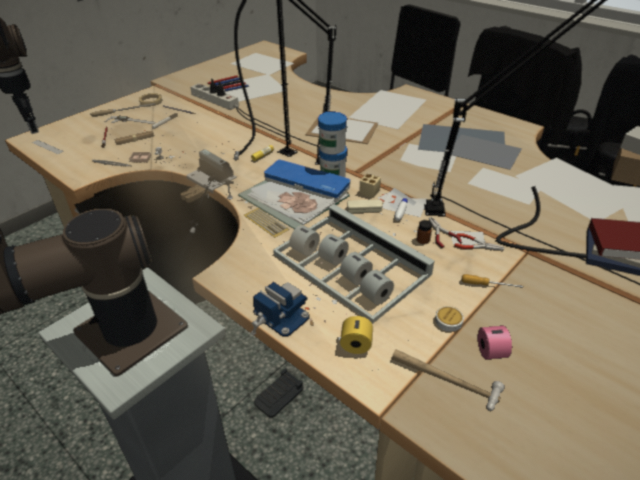

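```bash
cat > h.py <<'E'
from plant import ctrl
import cv2,numpy as np
from scipy.spatial.transform import Rotation as R
def cam(n):
    c=ctrl.read_camera(n); c['R']=R.from_quat(c['rotation']).as_matrix(); return c
def cloud(c):
    K=c['camera_matrix'];d=c['depth'];v,u=np.mgrid[:480,:640]
    p=np.stack([(u-K[0,2])/K[0,0]*d,-(v-K[1,2])/K[1,1]*d,-d],-1)
    P=p@c['R'].T+c['xyz']; P[d==0]=np.nan; return P
def proj(c,X):
    p=(np.atleast_2d(X)-c['xyz'])@c['R'];K=c['camera_matrix']
    return np.stack([K[0,2]-K[0,0]*p[:,0]/p[:,2],K[1,2]+K[1,1]*p[:,1]/p[:,2]],-1)
E
python3 - <<'E'
from h import *
c=cam('top');P=cloud(c);s=cam('scene');Q=cloud(s)
a=cv2.resize(c['img'][195:285,100:190],(400,400),interpolation=3);b=cv2.resize(s['img'][135:215,170:250],(400,400),interpolation=3)
cv2.imwrite('pics/rest.png',np.hstack([a,b])[:,:,::-1])
a=cv2.resize(c['img'][180:290,285:435],(800,586),interpolation=3)
cv2.imwrite('pics/tray.png',a[:,:,::-1])
np.set_printoptions(precision=3,suppress=True)
for u,v in [(143,222),(125,225),(165,222),(148,241),(316,255),(345,245),(377,250),(405,257),(310,201),(360,203),(415,205),(309,240),(57,133),(462,240)]:print(u,v,P[v,u])
for u,v in [(215,160),(208,155),(225,170)]:print('s',u,v,Q[v,u])
E
```

```text
143 222 [0.566 0.374 0.058]
125 225 [0.558 0.424 0.06 ]
165 222 [0.565 0.312 0.057]
148 241 [ 0.515  0.379 -0.002]
316 255 [ 0.465 -0.114  0.065]
345 245 [ 0.492 -0.195  0.071]
377 250 [ 0.477 -0.285  0.071]
405 257 [ 0.456 -0.362  0.07 ]
310 201 [ 0.619 -0.099  0.055]
360 203 [ 0.612 -0.242  0.046]
415 205 [ 0.604 -0.399  0.045]
309 240 [ 0.511 -0.094 -0.002]
57 133 [0.675 0.338 0.625]
462 240 [ 0.503 -0.537  0.02 ]
s 215 160 [0.556 0.366 0.06 ]
s 208 155 [0.563 0.411 0.059]
s 225 170 [0.55  0.311 0.047]
```

View pics/rest.png

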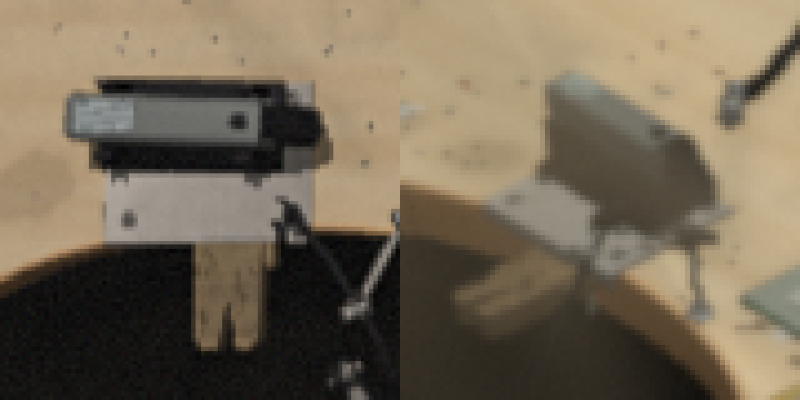

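View pics/tray.png

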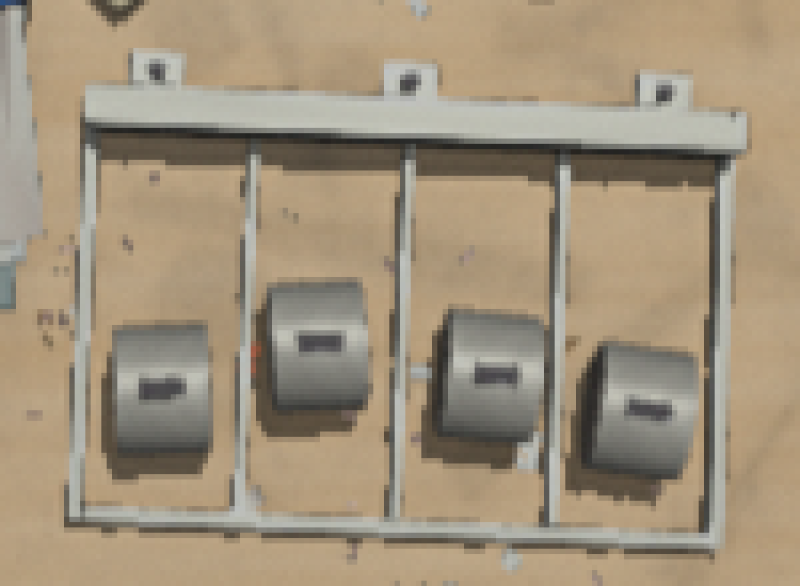

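The four grey flasks sit in the tray: (316,255), (345,245), (377,250) and (405,257) in the top view. The pink cylinder (507,243) and the yellow one (427,308) are outside the tray and are decoys. The thermometer lies on the black stand at (143,222), with its head to the right at (170,224), towards -y.

```bash
cat >> h.py <<'E'
def onz(c,uv,z):
    K=c['camera_matrix'];uv=np.atleast_2d(np.array(uv,float))
    d=np.stack([(uv[:,0]-K[0,2])/K[0,0],-(uv[:,1]-K[1,2])/K[1,1],-np.ones(len(uv))],-1)@c['R'].T
    return c['xyz']+d*((z-c['xyz'][2])/d[:,2])[:,None]
def to(x,y,z,yaw):  # rows needed from here (yaw of tool x, deg)
    s=ctrl.get_state();M=R.from_quat(s['tcp_rot']).as_matrix()
    d=M.T@(np.array([x,y,z])-s['eef_pos'])*100
    y0=np.degrees(np.arctan2(M[1,0],M[0,0]));t=-((yaw-y0+180)%360-180)
    return f"yaw {y0:.1f} -> dx {d[0]:.1f} dy {d[1]:.1f} dz {d[2]:.1f} twist {t:.1f}"
np.set_printoptions(precision=4,suppress=True)
E
python3 - <<'E'
from h import *
c=cam('top');P=cloud(c)
T=lambda a:np.array(a)*[150/800,110/586]+[285,180]-0.4
f=onz(c,T([(95,127),(740,153)]),.05);print('rail top front edge',f)
l=onz(c,T([(70,523),(715,547)]),.018);print('lip outer',l, np.linalg.norm(l[0]-l[1]))
d=f[1]-f[0];n=np.array([-d[1],d[0]]);n/=np.linalg.norm(n);print('rail len',np.linalg.norm(d),'n',n,np.degrees(np.arctan2(n[1],n[0])),'depth',(f-l)[:,:2]@n)
# thermometer handle & flasks from cloud
m=(P[...,2]>.055)&(P[...,2]<.068)
m[:, :100]=0;m[:,200:]=0;m[:200]=0;m[245:]=0
q=P[m];r=cv2.minAreaRect((q[:,:2]*1000).astype(np.float32));print('th',len(q),r,np.median(q[:,2]))
m2=m&(np.ptp(c['img'].astype(int),axis=2)<30)&(c['img'].mean(2)>70)
r=cv2.minAreaRect((P[m2][:,:2]*1000).astype(np.float32));print('th grey',m2.sum(),r)
for u,v in [(316,255),(345,245),(377,250),(405,257)]:
    w=P[v-16:v+17,u-14:u+15].reshape(-1,3);w=w[w[:,2]>.045]
    k=cv2.fitLine(w[:,:2].astype(np.float32),2,0,.01,.01)
    x0,x1=np.percentile(w[:,0],[2,98]);y0,y1=np.percentile(w[:,1],[2,98]);hi=w[w[:,2]>.06]
    print(u,len(w),x0,x1,y0,y1,hi.mean(0),w[:,2].max())
E
```

```text
rail top front edge [[ 0.6131 -0.0774  0.05  ]
 [ 0.5938 -0.4219  0.05  ]]
lip outer [[ 0.4015 -0.0601  0.018 ]
 [ 0.3832 -0.4087  0.018 ]] 0.3490128048495844
rail len 0.34503984250421293 n [ 0.9984 -0.0558] -3.199958984574623 depth [0.2123 0.2111]
th 507 ((554.861083984375, 335.85784912109375), (238.5116424560547, 54.47547912597656), 74.605712890625) 0.061102441746624825
th grey 400 ((554.492919921875, 335.9591979980469), (238.5116424560547, 53.71171188354492), 74.605712890625)
316 425 0.4427193632763576 0.505364319239819 -0.13619977827586427 -0.08608001588722984 [ 0.4735 -0.1115  0.0667] 0.0770782061907831
345 417 0.4643909651837453 0.5268217456843804 -0.21800073250486893 -0.17022305571728819 [ 0.496  -0.194   0.0671] 0.07882953917570124
377 430 0.44583614566144397 0.5098042775744013 -0.3105104581419987 -0.2602504652132947 [ 0.4778 -0.286   0.0665] 0.07588958839835946
405 440 0.425068717624443 0.49004559718770285 -0.3909321890964299 -0.3389942817842222 [ 0.4583 -0.3656  0.0668] 0.07769099498072962
```

```bash
python3 - <<'E'
from h import *
for w in [(.28,.54,.22,170),(.40,.42,.22,173),(.44,.26,.2,176),(.47,.1,.18,176.8),(.45,-.03,.16,176.8),(.42,-.108,.15,176.8)]:print(w,to(*w))
E
```

```text
(0.28, 0.54, 0.22, 170) yaw 166.8 -> dx -14.9 dy -8.5 dz 1.1 twist -3.2
(0.4, 0.42, 0.22, 173) yaw 166.8 -> dx -29.3 dy -17.4 dz 1.1 twist -6.2
(0.44, 0.26, 0.2, 176) yaw 166.8 -> dx -36.9 dy -32.1 dz 3.1 twist -9.2
(0.47, 0.1, 0.18, 176.8) yaw 166.8 -> dx -43.5 dy -47.0 dz 5.1 twist -10.0
(0.45, -0.03, 0.16, 176.8) yaw 166.8 -> dx -44.5 dy -60.1 dz 7.1 twist -10.0
(0.42, -0.108, 0.15, 176.8) yaw 166.8 -> dx -43.4 dy -68.4 dz 8.1 twist -10.0
```

```bash
python3 -m pendant '[{"dx":-4,"dy":-2},{"dx":-9,"dy":-5,"dz":0.5,"twist":-2},{"dx":-14,"dy":-8,"dz":1,"twist":-3},{"dx":-19,"dy":-11,"dz":1,"twist":-4},{"dx":-24,"dy":-14,"dz":1,"twist":-5},{"dx":-29,"dy":-17.4,"dz":1,"twist":-6},{"dx":-32,"dy":-22,"dz":2,"twist":-7},{"dx":-34.5,"dy":-27,"dz":3,"twist":-8},{"dx":-37,"dy":-32,"dz":3,"twist":-9},{"dx":-39,"dy":-36,"dz":3,"twist":-10}]' 18
python3 - <<'E'
from h import *
for w in [(.47,.1,.18,176.8),(.45,-.03,.16,176.8),(.415,-.108,.15,176.8)]:print(w,to(*w))
E
```

```text
(0.47, 0.1, 0.18, 176.8) yaw 166.8 -> dx -43.5 dy -47.0 dz 5.1 twist -10.0
(0.45, -0.03, 0.16, 176.8) yaw 166.8 -> dx -44.5 dy -60.1 dz 7.1 twist -10.0
(0.415, -0.108, 0.15, 176.8) yaw 166.8 -> dx -42.9 dy -68.5 dz 8.1 twist -10.0$[0]: bad value
```

```bash
python3 -m pendant '[{"dx":-4,"dy":-2,"dz":0,"twist":0},{"dx":-9,"dy":-5,"dz":0.5,"twist":-2},{"dx":-14,"dy":-8,"dz":1,"twist":-3},{"dx":-19,"dy":-11,"dz":1,"twist":-4},{"dx":-24,"dy":-14,"dz":1,"twist":-5},{"dx":-29,"dy":-17.4,"dz":1,"twist":-6},{"dx":-32,"dy":-22,"dz":2,"twist":-7},{"dx":-34.5,"dy":-27,"dz":3,"twist":-8},{"dx":-37,"dy":-32,"dz":3,"twist":-9},{"dx":-39,"dy":-36,"dz":3,"twist":-10}]' 18
python3 - <<'E'
from h import *
for w in [(.47,.1,.18,176.8),(.45,-.03,.16,176.8),(.415,-.108,.15,176.8)]:print(w,to(*w))
E
```

```text
time: 1.5
eef_pos: [0.4518, 0.2154, 0.2012]
tcp_rot: [0.028, 1.0, -0.0, 0.0]
contact_force: [-0.3, 0.7, 0.4]
opening: 0.178
finger_force: 0.0
(0.47, 0.1, 0.18, 176.8) yaw 176.8 -> dx -2.5 dy -11.4 dz 2.1 twist -0.0
(0.45, -0.03, 0.16, 176.8) yaw 176.8 -> dx -1.2 dy -24.5 dz 4.1 twist -0.0
(0.415, -0.108, 0.15, 176.8) yaw 176.8 -> dx 1.8 dy -32.5 dz 5.1 twist -0.0
```

```bash
python3 -m pendant '[{"dx":-1,"dy":-5,"dz":1,"twist":0},{"dx":-2.5,"dy":-11,"dz":2,"twist":0},{"dx":-2,"dy":-16,"dz":3,"twist":0},{"dx":-1.5,"dy":-21,"dz":4,"twist":0},{"dx":-0.5,"dy":-26,"dz":5,"twist":0},{"dx":1,"dy":-30,"dz":5,"twist":0},{"dx":1.8,"dy":-32.5,"dz":6,"twist":0},{"dx":1.8,"dy":-32.5,"dz":6,"twist":0},{"dx":1.8,"dy":-32.5,"dz":6,"twist":0}]' 18
python3 - <<'E'
from h import *
print(to(.415,-.108,.028,176.8))
c=cam('top')
cv2.imwrite('pics/t1.png',cv2.resize(c['img'][180:330,260:440],(720,600),interpolation=3)[:,:,::-1])
E
```

```text
time: 2.62
eef_pos: [0.4157, -0.1057, 0.1415]
tcp_rot: [0.028, 1.0, 0.0, 0.0]
contact_force: [0.9, 0.5, -0.0]
opening: 0.18
finger_force: 0.0
yaw 176.8 -> dx 0.1 dy -0.2 dz 11.4 twist -0.0
```

View pics/t1.png

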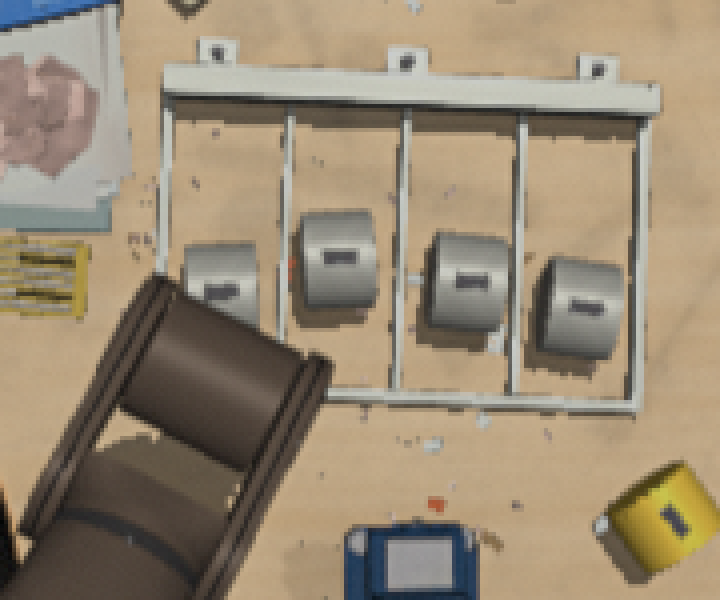

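```bash
python3 -m pendant '[{"dx":0,"dy":-0.2,"dz":4,"twist":0},{"dx":0,"dy":-0.2,"dz":8,"twist":0},{"dx":0,"dy":-0.2,"dz":10,"twist":0},{"dx":0,"dy":-0.2,"dz":11.2,"twist":0},{"dx":0,"dy":-0.2,"dz":11.2,"twist":0},{"dx":-0.5,"dy":-0.2,"dz":11.2,"twist":0},{"dx":-1,"dy":-0.2,"dz":11.2,"twist":0},{"dx":-1.5,"dy":-0.2,"dz":11.2,"twist":0},{"dx":-2,"dy":-0.2,"dz":11.2,"twist":0}]' 18
python3 -m pendant '[{"dx":-0.8,"dy":0,"dz":0,"twist":0},{"dx":-1.6,"dy":0,"dz":0,"twist":0},{"dx":-2.4,"dy":0,"dz":0,"twist":0},{"dx":-3.2,"dy":0,"dz":0,"twist":0},{"dx":-4,"dy":0,"dz":0,"twist":0},{"dx":-4.8,"dy":0,"dz":0,"twist":0},{"dx":-5.6,"dy":0,"dz":0,"twist":0},{"dx":-6.4,"dy":0,"dz":0,"twist":0},{"dx":-7.2,"dy":0,"dz":0,"twist":0},{"dx":-8,"dy":0,"dz":0,"twist":0}]'
python3 - <<'E'
from h import *
O=np.array([.6035,-.249]);n=np.array([.9984,-.0558])
print('rail x of tcp',(ctrl.get_state()['eef_pos'][:2]-O)@n)
E
```

```text
time: 3.8
eef_pos: [0.436, -0.1094, 0.0297]
tcp_rot: [0.028, 1.0, -0.0, 0.0]
contact_force: [0.4, -0.6, 0.3]
opening: 0.175
finger_force: 0.1
time: 5.05
eef_pos: [0.5157, -0.1137, 0.0293]
tcp_rot: [0.028, 1.0, 0.0, -0.0]
contact_force: [0.0, 0.2, 0.2]
opening: 0.181
finger_force: 0.1
rail x of tcp -0.09524640551439048
```

```bash
python3 -m pendant '[{"dx":-0.4,"dy":0,"dz":0,"twist":0},{"dx":-0.7,"dy":0,"dz":0,"twist":0},{"dx":-0.9,"dy":0,"dz":0,"twist":0},{"dx":-1.1,"dy":0,"dz":0,"twist":0},{"dx":-1.2,"dy":0,"dz":0,"twist":0},{"dx":-1.3,"dy":0,"dz":0,"twist":0},{"dx":-1.3,"dy":0,"dz":0,"twist":0},{"dx":-1.3,"dy":0,"dz":0,"twist":0}]'
cat >> h.py <<'E'
O=np.array([.6035,-.249]);n=np.array([.9984,-.0558]);t=np.array([.0558,.9984])
def flasks(c=None):
    P=cloud(c or cam('top'));g=(P[...,2]>.056)&(P[...,2]<.085)
    d=P[...,:2]-O;x=d@n;y=d@t;g&=(x<-.01)&(x>-.2)&(abs(y)<.17)
    for i in range(4):
        yc=.1275-.085*i;k=g&(abs(y-yc)<.042);a,b=x[k],y[k]
        if k.sum()>40:print('flask',i+1,k.sum(),'rail x %.4f y %.4f slope %.3f'%((np.percentile(a,1)+np.percentile(a,99))/2,b.mean(),np.polyfit(b,a,1)[0]))
        else:print('flask',i+1,k.sum())
E
python3 - <<'E'
from h import *
flasks();print('rail x of tcp',(ctrl.get_state()['eef_pos'][:2]-O)@n)
E
```

```text
time: 6.05
eef_pos: [0.5281, -0.1144, 0.0293]
tcp_rot: [0.028, 1.0, 0.0, -0.0]
contact_force: [0.4, -0.1, -0.7]
opening: 0.182
finger_force: 0.0
flask 1 41 rail x -0.0382 y 0.1288 slope 0.616
flask 2 323 rail x -0.1116 y 0.0479 slope -0.135
flask 3 340 rail x -0.1234 y -0.0437 slope -0.017
flask 4 347 rail x -0.1382 y -0.1241 slope -0.012
rail x of tcp -0.08281666439887857
```

```bash
python3 -m pendant '[{"dx":-0.1,"dy":0,"dz":0,"twist":0},{"dx":-0.2,"dy":0,"dz":0,"twist":0},{"dx":-0.3,"dy":0,"dz":0,"twist":0},{"dx":-0.3,"dy":0,"dz":0,"twist":0}]'
python3 -m pendant '[{"dx":-0.1,"dy":0,"dz":0,"twist":0},{"dx":-0.2,"dy":0,"dz":0,"twist":0},{"dx":-0.2,"dy":0,"dz":0,"twist":0}]'
```

```text
time: 6.6
eef_pos: [0.5306, -0.1145, 0.0292]
tcp_rot: [0.028, 1.0, 0.0, -0.001]
contact_force: [-2.2, -0.4, 0.9]
opening: 0.177
finger_force: 1.2
time: 6.98
eef_pos: [0.5311, -0.1141, 0.0287]
tcp_rot: [0.028, 1.0, 0.001, -0.003]
contact_force: [-7.5, 1.2, 4.4]
opening: 0.182
finger_force: 3.4
```

```bash
python3 -m pendant '[{"dx":0.5,"dy":0,"dz":0,"twist":0},{"dx":3,"dy":0,"dz":0,"twist":0},{"dx":5,"dy":0,"dz":-5,"twist":0},{"dx":7,"dy":-4,"dz":-6.5,"twist":0},{"dx":9.3,"dy":-8.2,"dz":-6.5,"twist":0},{"dx":9.3,"dy":-8.2,"dz":-3.5,"twist":0},{"dx":9.3,"dy":-8.2,"dz":0,"twist":0},{"dx":9.3,"dy":-8.2,"dz":0,"twist":0}]'
python3 - <<'E'
from h import *
e=ctrl.get_state()['eef_pos'][:2]-O;print('rail tcp',e@n,e@t);flasks()
E
```

```text
time: 7.98
eef_pos: [0.434, -0.1903, 0.0271]
tcp_rot: [0.029, 1.0, 0.001, -0.002]
contact_force: [-0.2, 0.2, 0.2]
opening: 0.18
finger_force: 0.0
rail tcp -0.17252688916074949 0.049178252694400335
flask 1 315 rail x -0.0363 y 0.1388 slope 0.070
flask 2 170 rail x -0.1031 y 0.0442 slope 0.238
flask 3 355 rail x -0.1223 y -0.0433 slope 0.016
flask 4 355 rail x -0.1385 y -0.1239 slope -0.049
```

```bash
python3 -m pendant '[{"dx":-0.6,"dy":0,"dz":0,"twist":0},{"dx":-1.2,"dy":0,"dz":0,"twist":0},{"dx":-2,"dy":0,"dz":0,"twist":0},{"dx":-2.9,"dy":0,"dz":0,"twist":0},{"dx":-3.8,"dy":0,"dz":0,"twist":0},{"dx":-4.7,"dy":0,"dz":0,"twist":0},{"dx":-5.6,"dy":0,"dz":0,"twist":0},{"dx":-6.4,"dy":0,"dz":0,"twist":0},{"dx":-7.2,"dy":0,"dz":0,"twist":0},{"dx":-7.8,"dy":0,"dz":0,"twist":0}]'
python3 -m pendant '[{"dx":-0.4,"dy":0,"dz":0,"twist":0},{"dx":-0.7,"dy":0,"dz":0,"twist":0},{"dx":-0.9,"dy":0,"dz":0,"twist":0},{"dx":-1.1,"dy":0,"dz":0,"twist":0},{"dx":-1.3,"dy":0,"dz":0,"twist":0},{"dx":-1.4,"dy":0,"dz":0,"twist":0},{"dx":-1.5,"dy":0,"dz":0,"twist":0},{"dx":-1.5,"dy":0,"dz":0,"twist":0}]'
python3 - <<'E'
from h import *
e=ctrl.get_state()['eef_pos'][:2]-O;print('rail tcp',e@n,e@t);flasks()
E
```

```text
time: 9.28
eef_pos: [0.5141, -0.1957, 0.0293]
tcp_rot: [0.028, 1.0, -0.0, 0.0]
contact_force: [-0.2, -0.4, -0.5]
opening: 0.179
finger_force: 0.0
time: 10.28
eef_pos: [0.5261, -0.1957, 0.0287]
tcp_rot: [0.028, 1.0, 0.001, -0.003]
contact_force: [-7.6, 0.6, 3.5]
opening: 0.179
finger_force: 3.5
rail tcp -0.0802274883778853 0.04893110303984846
flask 1 318 rail x -0.0358 y 0.1388 slope 0.065
flask 2 7
flask 3 338 rail x -0.1243 y -0.0439 slope 0.006
flask 4 355 rail x -0.1383 y -0.1241 slope -0.016
```

```bash
python3 -m pendant '[{"dx":0.5,"dy":0,"dz":0,"twist":0},{"dx":3,"dy":0,"dz":0,"twist":0},{"dx":5,"dy":0,"dz":-5,"twist":0},{"dx":7.5,"dy":-4.5,"dz":-6.5,"twist":0},{"dx":10.4,"dy":-9.3,"dz":-6.5,"twist":0},{"dx":10.4,"dy":-9.3,"dz":-3.5,"twist":0},{"dx":10.4,"dy":-9.3,"dz":0,"twist":0},{"dx":10.4,"dy":-9.3,"dz":0,"twist":0}]'
python3 -m pendant '[{"dx":-0.6,"dy":0,"dz":0,"twist":0},{"dx":-1.2,"dy":0,"dz":0,"twist":0},{"dx":-2,"dy":0,"dz":0,"twist":0},{"dx":-2.9,"dy":0,"dz":0,"twist":0},{"dx":-3.8,"dy":0,"dz":0,"twist":0},{"dx":-4.8,"dy":0,"dz":0,"twist":0},{"dx":-5.8,"dy":0,"dz":0,"twist":0},{"dx":-6.8,"dy":0,"dz":0,"twist":0},{"dx":-7.8,"dy":0,"dz":0,"twist":0},{"dx":-8.6,"dy":0,"dz":0,"twist":0}]'
python3 - <<'E'
from h import *
e=ctrl.get_state()['eef_pos'][:2]-O;print('rail tcp',e@n,e@t);flasks()
E
```

```text
time: 11.32
eef_pos: [0.4178, -0.2821, 0.0269]
tcp_rot: [0.029, 1.0, 0.002, -0.002]
contact_force: [0.4, 0.3, -0.4]
opening: 0.18
finger_force: 0.0
time: 12.58
eef_pos: [0.506, -0.2885, 0.0293]
tcp_rot: [0.028, 1.0, -0.0, 0.0]
contact_force: [-0.5, -0.1, -0.9]
opening: 0.182
finger_force: 0.0
rail tcp -0.09510544709987168 -0.04483673226760221
flask 1 320 rail x -0.0362 y 0.1391 slope 0.012
flask 2 330 rail x -0.0357 y 0.0552 slope 0.097
flask 3 10
flask 4 185 rail x -0.1404 y -0.1349 slope -0.633
```

```bash
python3 -m pendant '[{"dx":-0.4,"dy":0,"dz":0,"twist":0},{"dx":-0.7,"dy":0,"dz":0,"twist":0},{"dx":-1.0,"dy":0,"dz":0,"twist":0},{"dx":-1.2,"dy":0,"dz":0,"twist":0},{"dx":-1.4,"dy":0,"dz":0,"twist":0},{"dx":-1.6,"dy":0,"dz":0,"twist":0},{"dx":-1.8,"dy":0,"dz":0,"twist":0},{"dx":-1.8,"dy":0,"dz":0,"twist":0}]'
python3 - <<'E'
from h import *
e=ctrl.get_state()['eef_pos'][:2]-O;print('rail tcp',e@n,e@t)
E
```

```text
time: 13.62
eef_pos: [0.5213, -0.2894, 0.0292]
tcp_rot: [0.028, 1.0, 0.001, -0.003]
contact_force: [-6.6, -0.6, 4.3]
opening: 0.183
finger_force: 3.5
rail tcp -0.07979963337456442 -0.04493339843887642
```

```bash
python3 -m pendant '[{"dx":0.5,"dy":0,"dz":0,"twist":0},{"dx":3,"dy":0,"dz":0,"twist":0},{"dx":5,"dy":0,"dz":-5,"twist":0},{"dx":8.5,"dy":-4,"dz":-6.5,"twist":0},{"dx":12,"dy":-7.9,"dz":-6.5,"twist":0},{"dx":12,"dy":-7.9,"dz":-3.5,"twist":0},{"dx":12,"dy":-7.9,"dz":0,"twist":0},{"dx":12,"dy":-7.9,"dz":0,"twist":0}]'
python3 -m pendant '[{"dx":-0.6,"dy":0,"dz":0,"twist":0},{"dx":-1.2,"dy":0,"dz":0,"twist":0},{"dx":-2,"dy":0,"dz":0,"twist":0},{"dx":-3,"dy":0,"dz":0,"twist":0},{"dx":-4,"dy":0,"dz":0,"twist":0},{"dx":-5,"dy":0,"dz":0,"twist":0},{"dx":-6,"dy":0,"dz":0,"twist":0},{"dx":-7,"dy":0,"dz":0,"twist":0},{"dx":-8,"dy":0,"dz":0,"twist":0},{"dx":-9,"dy":0,"dz":0,"twist":0}]'
python3 - <<'E'
from h import *
e=ctrl.get_state()['eef_pos'][:2]-O;print('rail tcp',e@n,e@t);flasks()
E
```

```text
time: 14.62
eef_pos: [0.3974, -0.3595, 0.0266]
tcp_rot: [0.028, 1.0, 0.003, -0.002]
contact_force: [-0.2, -0.4, 0.2]
opening: 0.177
finger_force: 0.0
time: 15.88
eef_pos: [0.4896, -0.3666, 0.0293]
tcp_rot: [0.028, 1.0, 0.0, -0.0]
contact_force: [-0.0, -0.1, -0.5]
opening: 0.185
finger_force: 0.1
rail tcp -0.10719690205484926 -0.12380003199480048
flask 1 325 rail x -0.0359 y 0.1389 slope 0.035
flask 2 326 rail x -0.0358 y 0.0555 slope 0.063
flask 3 330 rail x -0.0364 y -0.0488 slope -0.016
flask 4 32
```

```bash
python3 -m pendant '[{"dx":-0.7,"dy":0,"dz":0,"twist":0},{"dx":-1.3,"dy":0,"dz":0,"twist":0},{"dx":-1.8,"dy":0,"dz":0,"twist":0},{"dx":-2.1,"dy":0,"dz":0,"twist":0},{"dx":-2.4,"dy":0,"dz":0,"twist":0},{"dx":-2.6,"dy":0,"dz":0,"twist":0},{"dx":-2.8,"dy":0,"dz":0,"twist":0},{"dx":-3,"dy":0,"dz":0,"twist":0},{"dx":-3,"dy":0,"dz":0,"twist":0}]'
python3 -m pendant '[{"dx":0.5,"dy":0,"dz":0,"twist":0},{"dx":3,"dy":0,"dz":0,"twist":0},{"dx":6,"dy":0,"dz":-5,"twist":0},{"dx":10,"dy":3,"dz":-9,"twist":0},{"dx":10,"dy":8,"dz":-12,"twist":0},{"dx":9,"dy":14,"dz":-14,"twist":0},{"dx":8,"dy":20,"dz":-15,"twist":0},{"dx":7,"dy":26,"dz":-15,"twist":0},{"dx":6,"dy":32,"dz":-15,"twist":0},{"dx":5,"dy":38,"dz":-15,"twist":0}]' 100
python3 - <<'E'
from h import *
c=cam('top');flasks(c)
cv2.imwrite('pics/t2.png',cv2.resize(c['img'][180:300,260:440],(800,533),interpolation=3)[:,:,::-1])
E
```

```text
time: 17.05
eef_pos: [0.5158, -0.3682, 0.0292]
tcp_rot: [0.028, 1.0, 0.001, -0.004]
contact_force: [-10.3, -0.4, 5.2]
opening: 0.183
finger_force: 4.9
time: 18.3
eef_pos: [0.4908, 0.0161, 0.1798]
tcp_rot: [0.028, 1.0, 0.0, 0.001]
contact_force: [-0.1, -0.8, -0.5]
opening: 1.0
finger_force: 0.0
flask 1 321 rail x -0.0362 y 0.1388 slope 0.057
flask 2 323 rail x -0.0359 y 0.0556 slope 0.043
flask 3 322 rail x -0.0357 y -0.0488 slope -0.019
flask 4 342 rail x -0.0370 y -0.1348 slope -0.025
```

View pics/t2.png

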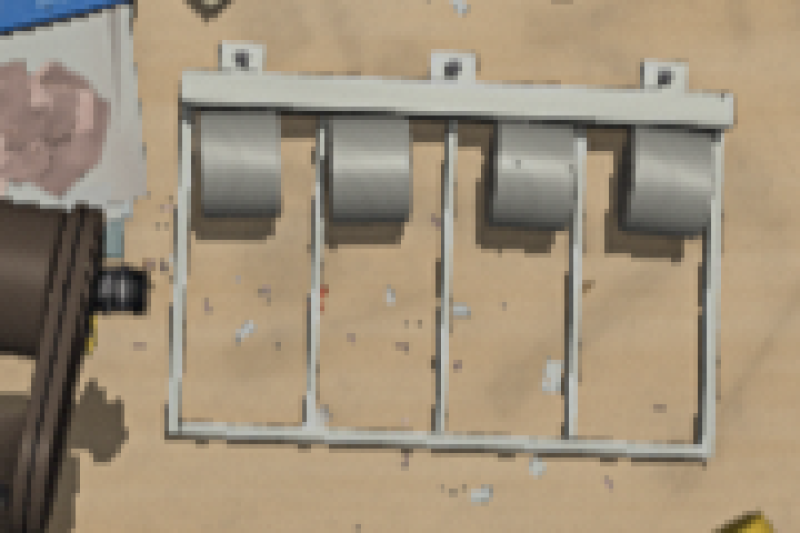

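The picture shows all four flasks, at (241,165), (369,170), (535,178) and (671,180), touching the rail. Next I fit the thermometer.

```bash
python3 - <<'E'
from h import *
for nm,(r0,r1,c0,c1) in {'top':(205,245,105,180),'scene':(140,190,190,240)}.items():
    c=cam(nm);P=cloud(c)[r0:r1,c0:c1];im=c['img'][r0:r1,c0:c1].astype(int)
    m=(P[...,2]>.050)&(P[...,2]<.070)
    if nm=='top': m&=(im.mean(2)>75)
    m=cv2.morphologyEx(m.astype(np.uint8),cv2.MORPH_OPEN,np.ones((3,3)))
    k,l,st,_=cv2.connectedComponentsWithStats(m);b=1+st[1:,4].argmax();q=P[l==b]
    print(nm,st[b],cv2.minAreaRect((q[:,:2]*1000).astype(np.float32)),np.median(q[:,2]),q[:,:2].mean(0))
E
```

```text
top [ 10  11  43  11 405] ((569.36083984375, 393.64044189453125), (121.5160903930664, 27.836389541625977), 87.1129379272461) 0.06120150763158083 [0.5692 0.3937]
scene [  9  10  31  19 246] ((563.8616943359375, 381.09710693359375), (146.95115661621094, 31.07063865661621), 88.50092315673828) 0.05862990628142184 [0.562  0.3776]
```

```bash
python3 - <<'E'
from h import *
print(to(.567,.387,.15,87.3))
E
```

```text
yaw 177.1 -> dx -5.8 dy 37.4 dz 3.0 twist 89.8
```

```bash
python3 -m pendant '[{"dx":-0.5,"dy":4,"dz":0,"twist":9},{"dx":-1,"dy":8,"dz":0,"twist":18},{"dx":-1.5,"dy":12,"dz":0,"twist":27},{"dx":-2,"dy":17,"dz":0,"twist":37},{"dx":-3,"dy":22,"dz":0,"twist":47},{"dx":-4,"dy":27,"dz":0,"twist":57},{"dx":-5,"dy":32,"dz":1,"twist":67},{"dx":-5.6,"dy":36,"dz":2,"twist":77},{"dx":-5.8,"dy":37.4,"dz":3,"twist":86},{"dx":-5.8,"dy":37.4,"dz":3,"twist":89.8}]' 100
python3 -m pendant '[{"dx":0,"dy":0,"dz":0,"twist":0},{"dx":0,"dy":0,"dz":0,"twist":0}]'
python3 - <<'E'
from h import *
print(to(.567,.387,.03,87.3))
c=cam('scene');cv2.imwrite('pics/s2.png',cv2.resize(c['img'][100:210,150:300],(800,587),interpolation=3)[:,:,::-1])
E
```

```text
time: 19.7
eef_pos: [0.5694, 0.3837, 0.1474]
tcp_rot: [0.727, 0.687, -0.001, -0.0]
contact_force: [0.8, -1.1, -0.6]
opening: 0.995
finger_force: 0.0
time: 19.95
eef_pos: [0.5699, 0.3832, 0.1495]
tcp_rot: [0.726, 0.688, 0.0, 0.0]
contact_force: [-0.0, 0.7, 0.7]
opening: 1.0
finger_force: 0.0
yaw 87.0 -> dx 0.4 dy -0.3 dz 12.0 twist -0.3
```

View pics/s2.png

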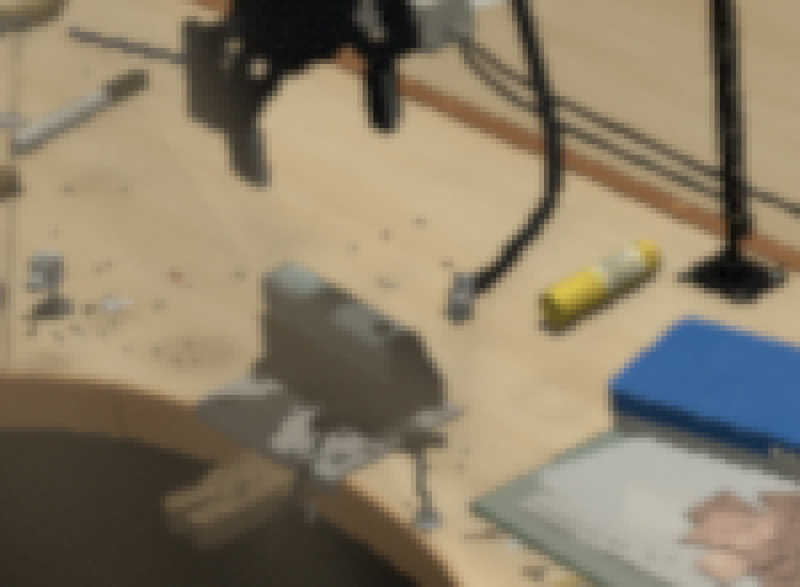

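Open fingers at (250,170) and (385,120) straddle the handle, which runs from (270,280) to (440,370). Next I descend and grip.

```bash
python3 -m pendant '[{"dx":0.4,"dy":-0.3,"dz":3,"twist":0},{"dx":0.4,"dy":-0.3,"dz":6,"twist":0},{"dx":0.4,"dy":-0.3,"dz":9,"twist":0},{"dx":0.4,"dy":-0.3,"dz":11,"twist":0},{"dx":0.4,"dy":-0.3,"dz":12,"twist":0},{"dx":0.4,"dy":-0.3,"dz":12,"twist":0}]'
python3 -m pendant '[{"dx":0,"dy":0,"dz":0,"twist":0},{"dx":0,"dy":0,"dz":0,"twist":0},{"dx":0,"dy":0,"dz":0,"twist":0},{"dx":0,"dy":0,"dz":0,"twist":0},{"dx":0,"dy":0,"dz":0,"twist":0},{"dx":0,"dy":0,"dz":0,"twist":0},{"dx":0,"dy":0,"dz":0,"twist":0},{"dx":0,"dy":0,"dz":0,"twist":0}]' 25 50
```

```text
time: 20.75
eef_pos: [0.5665, 0.3881, 0.0291]
tcp_rot: [0.726, 0.688, -0.0, -0.0]
contact_force: [-0.2, -0.5, 1.1]
opening: 1.001
finger_force: 0.0
time: 21.75
eef_pos: [0.5671, 0.3886, 0.0304]
tcp_rot: [0.726, 0.688, 0.001, 0.0]
contact_force: [-0.2, 0.6, 6.0]
opening: 0.343
finger_force: 50.7
```

```bash
python3 -m pendant '[{"dx":0,"dy":0,"dz":-0.5,"twist":0},{"dx":0,"dy":0,"dz":-2,"twist":0},{"dx":0,"dy":0,"dz":-4.5,"twist":0},{"dx":0,"dy":0,"dz":-7.5,"twist":0},{"dx":0,"dy":0,"dz":-11,"twist":0},{"dx":0,"dy":0,"dz":-14,"twist":0},{"dx":0,"dy":0,"dz":-15,"twist":0},{"dx":0,"dy":0,"dz":-15,"twist":0}]'
python3 - <<'E'
from h import *
# route: bring to reading azimuth theta; thermo yaw = tool yaw +180
c=cam('scene');cv2.imwrite('pics/s3.png',cv2.resize(c['img'][70:180,150:300],(800,587),interpolation=3)[:,:,::-1])
print(to(.44,-.05,.18,170))
E
```

```text
time: 22.75
eef_pos: [0.5664, 0.3882, 0.1797]
tcp_rot: [0.726, 0.688, 0.0, 0.0]
contact_force: [-0.0, 0.1, -0.9]
opening: 0.342
finger_force: 50.2
yaw 87.0 -> dx -44.4 dy -10.2 dz -0.1 twist -83.0
```

View pics/s3.png

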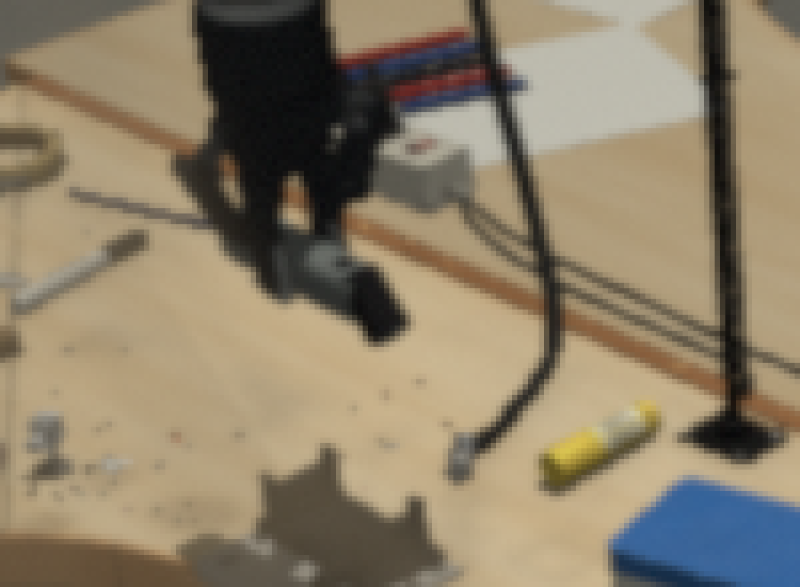

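```bash
cat >> h.py <<'E'
YS=[.139,.0555,-.0488,-.1348]
def reading(i,phi,off=0.):
    F=O-.035*n+t*YS[i];p=np.radians(phi)
    w=F-(.169+off)*np.array([np.cos(p),np.sin(p)]);return (*w,.1204,phi+180)
E
python3 - <<'E'
from h import *
for w in [(.49,.1,.18,140),reading(0,12),reading(3,12)]:print(np.round(w,3),np.hypot(*w[:2]),to(*w))
E
```

```text
[  0.49   0.1    0.18 140.  ] 0.5000999900019995 yaw 87.0 -> dx -29.2 dy -6.0 dz -0.1 twist -53.0
[  0.411  -0.143   0.12  192.   ] 0.4353053380276891 yaw 87.0 -> dx -53.9 dy -12.6 dz 5.8 twist -105.0
[  0.396  -0.417   0.12  192.   ] 0.5747137763816937 yaw 87.0 -> dx -81.3 dy -12.7 dz 5.9 twist -105.0
```

```bash
python3 -m pendant '[{"dx":-2,"dy":-0.5,"dz":0,"twist":-3},{"dx":-5,"dy":-1,"dz":0,"twist":-9},{"dx":-9,"dy":-2,"dz":0,"twist":-16},{"dx":-13,"dy":-3,"dz":0,"twist":-23},{"dx":-17,"dy":-4,"dz":0,"twist":-31},{"dx":-21,"dy":-5,"dz":0,"twist":-39},{"dx":-25,"dy":-5.5,"dz":0,"twist":-47},{"dx":-29,"dy":-6,"dz":0,"twist":-55},{"dx":-33,"dy":-7,"dz":0,"twist":-63},{"dx":-36,"dy":-8,"dz":0,"twist":-70}]'
python3 - <<'E'
from h import *
w=reading(0,12);print(to(*w))
E
```

```text
time: 24.05
eef_pos: [0.4658, 0.0317, 0.1773]
tcp_rot: [0.198, 0.98, -0.0, -0.002]
contact_force: [0.5, -0.1, -1.7]
opening: 0.341
finger_force: 50.2
yaw 157.2 -> dx -1.8 dy -18.3 dz 5.7 twist -34.8
```

```bash
python3 -m pendant '[{"dx":-0.5,"dy":-4,"dz":0,"twist":-7},{"dx":-1,"dy":-8,"dz":1,"twist":-15},{"dx":-1.5,"dy":-12,"dz":2,"twist":-22},{"dx":-1.8,"dy":-15,"dz":3.5,"twist":-28},{"dx":-1.8,"dy":-17,"dz":5,"twist":-32},{"dx":-1.8,"dy":-18.3,"dz":5.6,"twist":-34.8},{"dx":-1.8,"dy":-18.3,"dz":5.6,"twist":-34.8},{"dx":-1.8,"dy":-18.3,"dz":5.6,"twist":-34.8}]'
python3 - <<'E'
from h import *
w=reading(0,12);print(to(*w))
for nm in('top','scene'):
    c=cam(nm);P=cloud(c)
    e=ctrl.get_state()['eef_pos'];p=np.radians(12);u=np.array([np.cos(p),np.sin(p)])
    L=e+[*(.084*u),-.0004];S=np.r_[e[:2]+.169*u,.035];pl=proj(c,[L,S]);print(nm,'pred lens/spot px',pl)
    im=c['img'].copy()
    r=np.clip(pl.mean(0).astype(int)-[60,45],0,None)
    k=cv2.resize(im[r[1]:r[1]+90,r[0]:r[0]+120],(800,600),interpolation=3)
    for q in (pl-r)*6.667:cv2.drawMarker(k,tuple(int(v) for v in q),(255,0,0),0,20,1)
    cv2.imwrite(f'pics/r1{nm}.png',k[:,:,::-1])
    d=P[...,:2]-e[:2];a=d@u;b=d@np.array([-u[1],u[0]]);m=(P[...,2]>.1)&(P[...,2]<.17)&(a>.05)&(a<.13)&(abs(b)<.03)
    if m.sum():print(m.sum(),'head a max',np.percentile(a[m],98),'b',np.percentile(b[m],[5,50,95]),'z',np.percentile(P[m][:,2],[2,98]))
flasks()
E
```

```text
time: 25.05
eef_pos: [0.4123, -0.142, 0.1228]
tcp_rot: [-0.102, 0.995, 0.001, -0.0]
contact_force: [0.4, -0.0, -1.3]
opening: 0.34
finger_force: 50.2
yaw -168.3 -> dx 0.2 dy -0.1 dz 0.2 twist -0.3
top pred lens/spot px [[319.7928 243.556 ]
 [312.9668 216.081 ]]
106 head a max 0.08984754565391848 b [-0.0128 -0.0031  0.0108] z [0.131  0.1604]
scene pred lens/spot px [[313.0246 211.371 ]
 [329.1309 220.8708]]
17 head a max 0.08310249415365012 b [-0.0145 -0.0091  0.0022] z [0.1198 0.1589]
flask 1 316 rail x -0.0359 y 0.1391 slope 0.045
flask 2 323 rail x -0.0357 y 0.0555 slope 0.072
flask 3 325 rail x -0.0363 y -0.0487 slope -0.017
flask 4 342 rail x -0.0369 y -0.1353 slope 0.015
```

View pics/r1top.png

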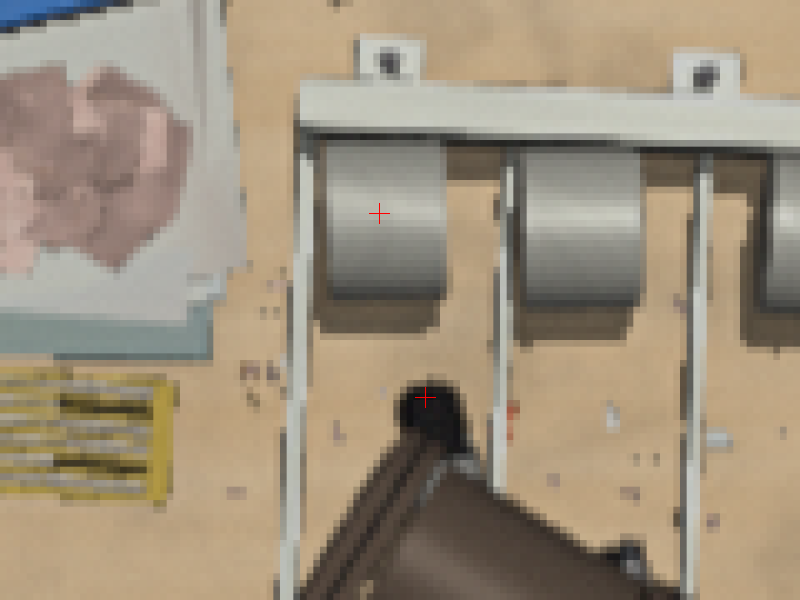

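View pics/r1scene.png

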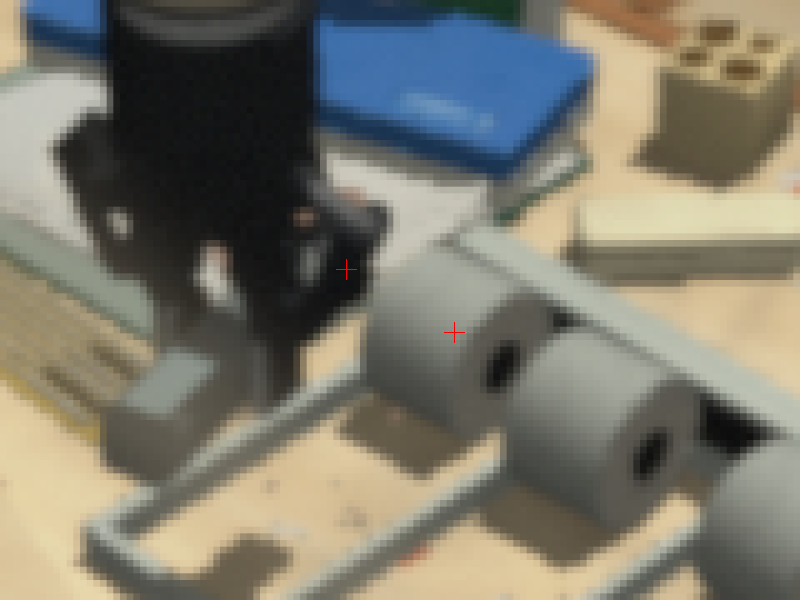

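The head sits at (428,390) in the top crop, where I predicted it. The predicted spot falls on flask 1, about 3 mm left of its middle, so I correct for that and hold.

```bash
Z='{"dx":0,"dy":-0.2,"dz":0.2,"twist":0}'; python3 -m pendant '[{"dx":0,"dy":-0.2,"dz":0.2,"twist":0},{"dx":0,"dy":-0.2,"dz":0.2,"twist":0},{"dx":0,"dy":-0.2,"dz":0.2,"twist":0},{"dx":0,"dy":-0.2,"dz":0.2,"twist":0},{"dx":0,"dy":-0.2,"dz":0.2,"twist":0},{"dx":0,"dy":-0.2,"dz":0.2,"twist":0},{"dx":0,"dy":-0.2,"dz":0.2,"twist":0},{"dx":0,"dy":-0.2,"dz":0.2,"twist":0},{"dx":0,"dy":-0.2,"dz":0.2,"twist":0},{"dx":0,"dy":-0.2,"dz":0.2,"twist":0}]'
for i in 1 2 3; do python3 -m pendant '[{"dx":0,"dy":0,"dz":0,"twist":0},{"dx":0,"dy":0,"dz":0,"twist":0},{"dx":0,"dy":0,"dz":0,"twist":0},{"dx":0,"dy":0,"dz":0,"twist":0},{"dx":0,"dy":0,"dz":0,"twist":0},{"dx":0,"dy":0,"dz":0,"twist":0},{"dx":0,"dy":0,"dz":0,"twist":0},{"dx":0,"dy":0,"dz":0,"twist":0},{"dx":0,"dy":0,"dz":0,"twist":0},{"dx":0,"dy":0,"dz":0,"twist":0}]'; done
python3 - <<'E'
from h import *
import h
h.YS=[y-.0025 for y in h.YS]
flasks();print(to(*reading(0,12)));print(to(*reading(1,12)))
E
```

```text
time: 26.45
eef_pos: [0.413, -0.1445, 0.1213]
tcp_rot: [-0.103, 0.995, 0.0, 0.0]
contact_force: [0.7, 0.4, -2.4]
opening: 0.341
finger_force: 50.2
time: 27.7
eef_pos: [0.413, -0.1445, 0.1213]
tcp_rot: [-0.103, 0.995, -0.0, 0.0]
contact_force: [0.2, -0.8, -1.8]
opening: 0.344
finger_force: 50.2
time: 28.95
eef_pos: [0.413, -0.1445, 0.1213]
tcp_rot: [-0.103, 0.995, -0.0, 0.0]
contact_force: [-0.6, -0.5, -1.1]
opening: 0.344
finger_force: 50.2
time: 30.2
eef_pos: [0.413, -0.1445, 0.1213]
tcp_rot: [-0.103, 0.995, 0.0, -0.0]
contact_force: [0.3, -0.0, -0.6]
opening: 0.34
finger_force: 50.2
flask 1 322 rail x -0.0367 y 0.1386 slope 0.030
flask 2 331 rail x -0.0366 y 0.0555 slope 0.069
flask 3 323 rail x -0.0362 y -0.0489 slope -0.015
flask 4 342 rail x -0.0371 y -0.1351 slope -0.006
yaw -168.2 -> dx 0.2 dy -0.1 dz 0.1 twist -0.2
yaw -168.2 -> dx 2.4 dy -8.2 dz 0.1 twist -0.2
```

```bash
python3 -m pendant '[{"dx":0.3,"dy":-1,"dz":0,"twist":0},{"dx":0.7,"dy":-2.5,"dz":0,"twist":0},{"dx":1.2,"dy":-4.5,"dz":0,"twist":0},{"dx":1.7,"dy":-6.3,"dz":0,"twist":0},{"dx":2,"dy":-7.5,"dz":0,"twist":0},{"dx":2.2,"dy":-8.1,"dz":0.1,"twist":0},{"dx":2.2,"dy":-8.1,"dz":0.1,"twist":0},{"dx":2.2,"dy":-8.1,"dz":0.1,"twist":0},{"dx":2.2,"dy":-8.1,"dz":0.1,"twist":0},{"dx":2.2,"dy":-8.1,"dz":0.1,"twist":0}]'
python3 - <<'E'
from h import *
import h
h.YS=[y-.0025 for y in h.YS]
flasks();print(to(*reading(1,12)));print(to(*reading(2,12)))
E
for i in 1 2 3; do python3 -m pendant '[{"dx":0,"dy":0,"dz":0,"twist":0},{"dx":0,"dy":0,"dz":0,"twist":0},{"dx":0,"dy":0,"dz":0,"twist":0},{"dx":0,"dy":0,"dz":0,"twist":0},{"dx":0,"dy":0,"dz":0,"twist":0},{"dx":0,"dy":0,"dz":0,"twist":0},{"dx":0,"dy":0,"dz":0,"twist":0},{"dx":0,"dy":0,"dz":0,"twist":0},{"dx":0,"dy":0,"dz":0,"twist":0},{"dx":0,"dy":0,"dz":0,"twist":0}]'; done
python3 -c "from h import *;flasks()"
```

```text
time: 31.5
eef_pos: [0.408, -0.2279, 0.1204]
tcp_rot: [-0.103, 0.995, -0.0, 0.0]
contact_force: [1.1, -0.3, -1.0]
opening: 0.343
finger_force: 50.2
flask 1 323 rail x -0.0369 y 0.1388 slope 0.044
flask 2 328 rail x -0.0370 y 0.0555 slope 0.061
flask 3 326 rail x -0.0366 y -0.0486 slope -0.062
flask 4 337 rail x -0.0373 y -0.1352 slope 0.002
yaw -168.2 -> dx 0.2 dy -0.1 dz -0.0 twist -0.2
yaw -168.2 -> dx 2.9 dy -10.2 dz -0.0 twist -0.2
time: 32.8
eef_pos: [0.408, -0.2283, 0.1203]
tcp_rot: [-0.103, 0.995, -0.0, 0.0]
contact_force: [0.0, -0.0, -1.2]
opening: 0.343
finger_force: 50.2
time: 34.05
eef_pos: [0.408, -0.2283, 0.1204]
tcp_rot: [-0.103, 0.995, -0.0, 0.0]
contact_force: [0.3, -0.0, -1.3]
opening: 0.343
finger_force: 50.2
time: 35.3
eef_pos: [0.408, -0.2283, 0.1203]
tcp_rot: [-0.103, 0.995, 0.0, -0.0]
contact_force: [0.1, 0.1, -0.8]
opening: 0.344
finger_force: 50.2
flask 1 318 rail x -0.0359 y 0.1389 slope 0.039
flask 2 325 rail x -0.0366 y 0.0555 slope 0.066
flask 3 328 rail x -0.0362 y -0.0488 slope -0.022
flask 4 335 rail x -0.0360 y -0.1351 slope -0.011
```

```bash
python3 -m pendant '[{"dx":0.3,"dy":-1,"dz":0,"twist":0},{"dx":0.7,"dy":-2.5,"dz":0,"twist":0},{"dx":1.2,"dy":-4.5,"dz":0,"twist":0},{"dx":1.7,"dy":-6.5,"dz":0,"twist":0},{"dx":2.3,"dy":-8.5,"dz":0,"twist":0},{"dx":2.6,"dy":-9.6,"dz":0,"twist":0},{"dx":2.7,"dy":-10.1,"dz":0,"twist":0},{"dx":2.7,"dy":-10.1,"dz":0,"twist":0},{"dx":2.7,"dy":-10.1,"dz":0,"twist":0},{"dx":2.7,"dy":-10.1,"dz":0,"twist":0}]'
python3 - <<'E'
from h import *
import h
h.YS=[y-.0025 for y in h.YS]
flasks();print(to(*reading(2,12)));print(to(*reading(3,12)))
E
for i in 1 2 3; do python3 -m pendant '[{"dx":0,"dy":0,"dz":0,"twist":0},{"dx":0,"dy":0,"dz":0,"twist":0},{"dx":0,"dy":0,"dz":0,"twist":0},{"dx":0,"dy":0,"dz":0,"twist":0},{"dx":0,"dy":0,"dz":0,"twist":0},{"dx":0,"dy":0,"dz":0,"twist":0},{"dx":0,"dy":0,"dz":0,"twist":0},{"dx":0,"dy":0,"dz":0,"twist":0},{"dx":0,"dy":0,"dz":0,"twist":0},{"dx":0,"dy":0,"dz":0,"twist":0}]'; done
python3 -c "from h import *;flasks()"
```

```text
time: 36.6
eef_pos: [0.4022, -0.3321, 0.1203]
tcp_rot: [-0.103, 0.995, 0.0, -0.0]
contact_force: [0.2, -0.2, -1.1]
opening: 0.344
finger_force: 50.2
flask 1 320 rail x -0.0359 y 0.1389 slope 0.033
flask 2 324 rail x -0.0363 y 0.0556 slope 0.067
flask 3 322 rail x -0.0357 y -0.0486 slope -0.023
flask 4 343 rail x -0.0370 y -0.1353 slope -0.003
yaw -168.2 -> dx 0.2 dy -0.1 dz -0.0 twist -0.2
yaw -168.2 -> dx 2.4 dy -8.4 dz -0.0 twist -0.2
time: 37.9
eef_pos: [0.4022, -0.3326, 0.1203]
tcp_rot: [-0.103, 0.995, -0.0, -0.0]
contact_force: [0.1, -1.0, -1.5]
opening: 0.344
finger_force: 50.2
time: 39.15
eef_pos: [0.4022, -0.3326, 0.1203]
tcp_rot: [-0.103, 0.995, -0.0, -0.0]
contact_force: [0.0, -0.6, -1.9]
opening: 0.346
finger_force: 50.2
time: 40.4
eef_pos: [0.4022, -0.3326, 0.1203]
tcp_rot: [-0.103, 0.995, 0.0, 0.0]
contact_force: [0.3, -0.3, -1.8]
opening: 0.342
finger_force: 50.2
flask 1 311 rail x -0.0355 y 0.1391 slope 0.041
flask 2 325 rail x -0.0368 y 0.0556 slope 0.041
flask 3 326 rail x -0.0363 y -0.0491 slope -0.031
flask 4 335 rail x -0.0362 y -0.1348 slope -0.057
```

```bash
python3 -m pendant '[{"dx":0.3,"dy":-1,"dz":0,"twist":0},{"dx":0.7,"dy":-2.5,"dz":0,"twist":0},{"dx":1.2,"dy":-4.5,"dz":0,"twist":0},{"dx":1.7,"dy":-6.5,"dz":0,"twist":0},{"dx":2.1,"dy":-7.8,"dz":0,"twist":0},{"dx":2.2,"dy":-8.3,"dz":0,"twist":0},{"dx":2.2,"dy":-8.3,"dz":0,"twist":0},{"dx":2.2,"dy":-8.3,"dz":0,"twist":0},{"dx":2.2,"dy":-8.3,"dz":0,"twist":0},{"dx":2.2,"dy":-8.3,"dz":0,"twist":0}]'
python3 - <<'E'
from h import *
import h
h.YS=[y-.0025 for y in h.YS]
print(to(*reading(3,12)))
c=cam('top');flasks(c)
e=ctrl.get_state()['eef_pos'];p=np.radians(11.8);u=np.array([np.cos(p),np.sin(p)])
pl=proj(c,[e+[*(.084*u),-.0004],np.r_[e[:2]+.169*u,.035]]);r=pl.mean(0).astype(int)-[60,45]
k=cv2.resize(c['img'][r[1]:r[1]+90,r[0]:r[0]+120],(800,600),interpolation=3)
for q in (pl-r)*6.667:cv2.drawMarker(k,tuple(int(v) for v in q),(255,0,0),0,20,1)
cv2.imwrite('pics/r4.png',k[:,:,::-1])
E
for i in 1 2 3; do python3 -m pendant '[{"dx":0,"dy":0,"dz":0,"twist":0},{"dx":0,"dy":0,"dz":0,"twist":0},{"dx":0,"dy":0,"dz":0,"twist":0},{"dx":0,"dy":0,"dz":0,"twist":0},{"dx":0,"dy":0,"dz":0,"twist":0},{"dx":0,"dy":0,"dz":0,"twist":0},{"dx":0,"dy":0,"dz":0,"twist":0},{"dx":0,"dy":0,"dz":0,"twist":0},{"dx":0,"dy":0,"dz":0,"twist":0},{"dx":0,"dy":0,"dz":0,"twist":0}]'; done
python3 -c "from h import *;flasks();print(to(.49,.1,.18,140));print(to(.5668,.3884,.15,87))"
```

```text
time: 41.7
eef_pos: [0.3977, -0.418, 0.1204]
tcp_rot: [-0.103, 0.995, -0.0, 0.0]
contact_force: [0.3, 0.2, -1.5]
opening: 0.346
finger_force: 50.2
yaw -168.2 -> dx 0.2 dy -0.1 dz 0.0 twist -0.2
flask 1 318 rail x -0.0358 y 0.1392 slope 0.029
flask 2 332 rail x -0.0366 y 0.0559 slope 0.044
flask 3 328 rail x -0.0365 y -0.0490 slope -0.024
flask 4 333 rail x -0.0360 y -0.1351 slope -0.049
time: 43.0
eef_pos: [0.3976, -0.4184, 0.1203]
tcp_rot: [-0.103, 0.995, -0.0, -0.0]
contact_force: [-0.1, 0.3, -0.3]
opening: 0.339
finger_force: 50.2
time: 44.25
eef_pos: [0.3976, -0.4184, 0.1203]
tcp_rot: [-0.103, 0.995, -0.0, -0.0]
contact_force: [-0.3, 0.1, -2.6]
opening: 0.347
finger_force: 50.2
time: 45.5
eef_pos: [0.3976, -0.4184, 0.1203]
tcp_rot: [-0.103, 0.995, -0.0, 0.0]
contact_force: [-0.2, -0.2, -0.5]
opening: 0.343
finger_force: 50.2
flask 1 323 rail x -0.0365 y 0.1387 slope 0.073
flask 2 325 rail x -0.0364 y 0.0556 slope 0.057
flask 3 330 rail x -0.0362 y -0.0491 slope 0.011
flask 4 336 rail x -0.0372 y -0.1355 slope -0.028
yaw -168.2 -> dx -19.6 dy 48.9 dz -6.0 twist 51.8
yaw -168.2 -> dx -33.0 dy 75.5 dz -3.0 twist 104.8
```

View pics/r4.png

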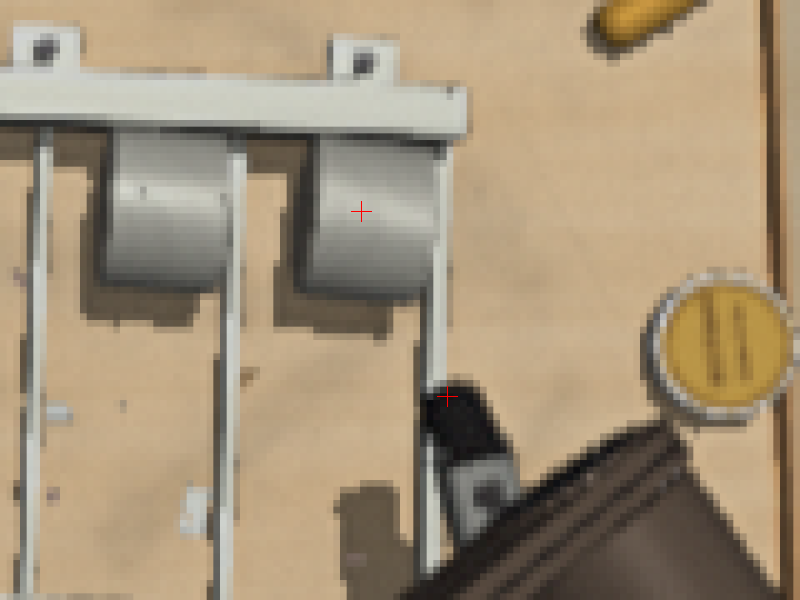

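The predicted spot at (361,211) matches the middle of flask 4 once parallax is allowed for. Now I return the thermometer.

```bash
python3 -m pendant '[{"dx":-0.5,"dy":2,"dz":-2,"twist":3},{"dx":-2,"dy":6,"dz":-4,"twist":8},{"dx":-4,"dy":11,"dz":-6,"twist":14},{"dx":-6,"dy":16,"dz":-6,"twist":20},{"dx":-8,"dy":21,"dz":-6,"twist":26},{"dx":-10,"dy":26,"dz":-6,"twist":32},{"dx":-12.5,"dy":31.5,"dz":-6,"twist":38},{"dx":-15,"dy":37,"dz":-6,"twist":44},{"dx":-17,"dy":42,"dz":-6,"twist":49},{"dx":-18.5,"dy":46,"dz":-6,"twist":54}]'
python3 -c "from h import *;flasks();print(to(.5668,.3884,.15,87))"
```

```text
time: 46.8
eef_pos: [0.4848, 0.0719, 0.1806]
tcp_rot: [0.361, 0.933, 0.0, 0.0]
contact_force: [0.4, -0.7, -1.1]
opening: 0.344
finger_force: 50.3
flask 1 324 rail x -0.0362 y 0.1391 slope 0.013
flask 2 328 rail x -0.0359 y 0.0554 slope 0.084
flask 3 325 rail x -0.0362 y -0.0489 slope -0.015
flask 4 326 rail x -0.0363 y -0.1355 slope -0.017
yaw 137.7 -> dx 15.0 dy 28.6 dz 3.2 twist 50.7
```

```bash
python3 -m pendant '[{"dx":2,"dy":3,"dz":0,"twist":6},{"dx":4,"dy":7,"dz":0,"twist":13},{"dx":6,"dy":11,"dz":0,"twist":20},{"dx":8,"dy":15,"dz":0,"twist":27},{"dx":10,"dy":19.5,"dz":0,"twist":34},{"dx":12,"dy":23.5,"dz":0,"twist":41},{"dx":14,"dy":27,"dz":1,"twist":47},{"dx":15,"dy":28.6,"dz":2,"twist":50.5},{"dx":15,"dy":28.6,"dz":3,"twist":50.7},{"dx":15,"dy":28.6,"dz":3,"twist":50.7}]'
python3 -m pendant '[{"dx":0,"dy":0,"dz":0,"twist":0},{"dx":0,"dy":0,"dz":0,"twist":0},{"dx":0,"dy":0,"dz":0,"twist":0}]'
python3 -c "from h import *;flasks();print(to(.5668,.3885,.0315,87))"
```

```text
time: 48.1
eef_pos: [0.565, 0.3811, 0.1486]
tcp_rot: [0.725, 0.689, -0.002, -0.0]
contact_force: [-0.4, -0.6, -0.8]
opening: 0.341
finger_force: 50.4
time: 48.48
eef_pos: [0.5662, 0.3819, 0.151]
tcp_rot: [0.725, 0.689, 0.0, 0.0]
contact_force: [-0.3, 0.3, -2.2]
opening: 0.348
finger_force: 50.4
flask 1 323 rail x -0.0360 y 0.1392 slope 0.007
flask 2 327 rail x -0.0367 y 0.0552 slope 0.099
flask 3 327 rail x -0.0361 y -0.0491 slope -0.044
flask 4 338 rail x -0.0371 y -0.1350 slope -0.005
yaw 87.1 -> dx 0.6 dy 0.0 dz 11.9 twist 0.1
```

```bash
python3 -m pendant '[{"dx":0.6,"dy":0.1,"dz":3,"twist":0},{"dx":0.7,"dy":0.1,"dz":6,"twist":0},{"dx":0.7,"dy":0.1,"dz":8.5,"twist":0},{"dx":0.7,"dy":0.1,"dz":10,"twist":0},{"dx":0.7,"dy":0.1,"dz":10.7,"twist":0},{"dx":0.7,"dy":0.1,"dz":11.2,"twist":0},{"dx":0.7,"dy":0.1,"dz":11.5,"twist":0},{"dx":0.7,"dy":0.1,"dz":11.7,"twist":0},{"dx":0.7,"dy":0.1,"dz":11.9,"twist":0},{"dx":0.7,"dy":0.1,"dz":11.9,"twist":0}]'
python3 -c "from h import *;print(to(.5671,.3886,.0304,87))"
```

```text
time: 49.78
eef_pos: [0.5672, 0.3892, 0.0313]
tcp_rot: [0.725, 0.689, -0.0, -0.0]
contact_force: [-0.7, -0.2, -1.4]
opening: 0.342
finger_force: 50.4
yaw 87.1 -> dx -0.1 dy -0.0 dz 0.1 twist 0.1
```

```bash
python3 -m pendant '[{"dx":-0.1,"dy":0,"dz":0.05,"twist":0},{"dx":-0.1,"dy":0,"dz":0.1,"twist":0},{"dx":-0.1,"dy":0,"dz":0.15,"twist":0},{"dx":-0.1,"dy":0,"dz":0.15,"twist":0}]'
python3 -m pendant '[{"dx":0,"dy":0,"dz":0,"twist":0},{"dx":0,"dy":0,"dz":0,"twist":0},{"dx":0,"dy":0,"dz":0,"twist":0},{"dx":0,"dy":0,"dz":0,"twist":0},{"dx":0,"dy":0,"dz":0,"twist":0},{"dx":0,"dy":0,"dz":0,"twist":0},{"dx":0,"dy":0,"dz":0,"twist":0},{"dx":0,"dy":0,"dz":0,"twist":0}]' 100
python3 -m pendant '[{"dx":0,"dy":0,"dz":-1,"twist":0},{"dx":0,"dy":0,"dz":-3,"twist":0},{"dx":0,"dy":0,"dz":-6,"twist":0},{"dx":0,"dy":0,"dz":-10,"twist":0},{"dx":-5,"dy":0,"dz":-14,"twist":0},{"dx":-9,"dy":-3,"dz":-15,"twist":0},{"dx":-13,"dy":-6,"dz":-15,"twist":0},{"dx":-17,"dy":-7,"dz":-15,"twist":0},{"dx":-20,"dy":-8,"dz":-15,"twist":0},{"dx":-20,"dy":-8,"dz":-15,"twist":0}]'
python3 - <<'E'
from h import *
c=cam('top');s=cam('scene');flasks(c)
a=cv2.resize(c['img'][195:285,100:190],(400,400),interpolation=3);b=cv2.resize(s['img'][135:215,170:250],(400,400),interpolation=3)
cv2.imwrite('pics/fin.png',np.vstack([np.hstack([a,b]),cv2.resize(c['img'][180:220,260:480],(800,145))])[:,:,::-1])
E
```

```text
time: 50.28
eef_pos: [0.5674, 0.3882, 0.0304]
tcp_rot: [0.725, 0.689, 0.0, 0.0]
contact_force: [-1.2, -1.4, 1.8]
opening: 0.342
finger_force: 50.8
time: 51.28
eef_pos: [0.5672, 0.3882, 0.0298]
tcp_rot: [0.725, 0.689, -0.0, 0.0]
contact_force: [1.7, 0.1, -0.4]
opening: 1.0
finger_force: 0.0
time: 52.52
eef_pos: [0.4771, 0.1914, 0.1816]
tcp_rot: [0.726, 0.688, 0.001, 0.001]
contact_force: [0.0, -0.2, -0.4]
opening: 1.007
finger_force: 0.0
flask 1 322 rail x -0.0362 y 0.1393 slope 0.014
flask 2 333 rail x -0.0366 y 0.0553 slope 0.094
flask 3 326 rail x -0.0361 y -0.0488 slope -0.033
flask 4 334 rail x -0.0367 y -0.1351 slope -0.036
```

View pics/fin.png

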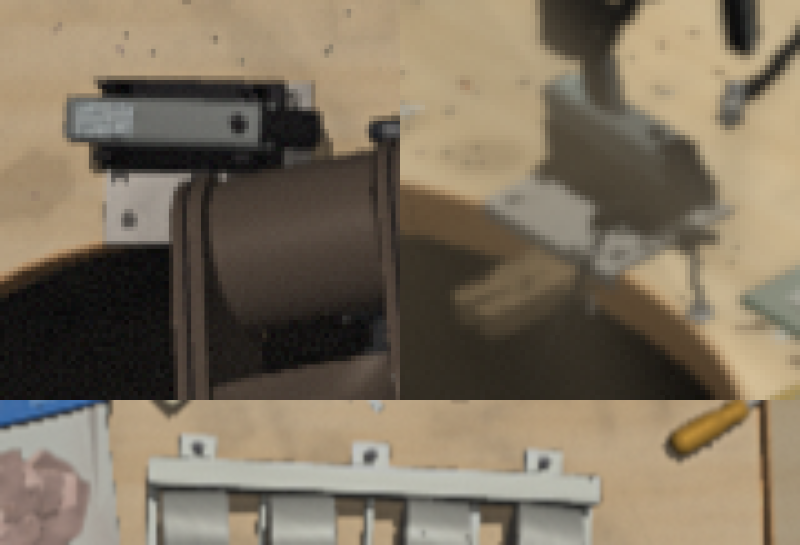

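The thermometer lies at the same pixels as at the start, and all four flasks are at the rail. I'm handing in.

```bash
python3 -c "from plant import ctrl;print(ctrl.sign_off())"
```

```text
the job is handed in; nothing more can be done
None
```

The job is handed in at about 53 s: all four flasks were rolled to the rail, each was read left to right for over three seconds, and the thermometer is back level on its rest; no verdict came back at hand-in.

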